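# Lock the clamp stud in the tooling plate

## Robot

A 6-joint arm with a two-finger parallel gripper is mounted at the origin on the work surface. World frame = base frame: x ahead of the robot, y to its left, z up, the work surface at z = 0. Lengths are in m, angles in rad, forces in N, time in s.
With the tool pointing down it reaches from about 0.35 to 0.775 m from the base axis. Payload 5.5 kg.
Tool frame: the origin (TCP) lies at the very end of the fingers, on their centre line; the grasp point (between the pads) lies 19 mm behind it (grip_point_offset is the distance from the TCP to the grasp point, in m); z points along the fingers, y is the direction in which the jaws open and shut (so a half turn about z gives the same grasp; the last joint's range is limited). The gripper opens to 85 mm and grips with 20 to 120 N. Pads are 22 mm wide; open, the fingers measure 114 mm over their backs; the gripper's body (76 mm by 85 mm) begins 54 mm behind the grasp point. The pads swing forward as they close: fully open they stand 13 mm farther back than shut.
Start: joints at [-1.369, 0.313, 0.046, 1.304, 0, 1.431], TCP at [0.193, -0.542, 0.231] pointing down, gripper open.
Joint ranges: [-2.76, 2.76], [-0.86, 1.69], [-1.03, 1.26], [-2.2, 2.34], [-1.47, 1.5], [-3.14, 3.14]. Speed limits (rad/s): [2.57, 2.57, 3.14, 3.14, 3.14, 3.14].

## Interface

Orientations are given as a unit quaternion [w, x, y, z].
In Python, from workcell import * gives the robot as it stands.
- The arm moves only by the shell command python3 -m crank 'ROWS' [OPENING] [FORCE]. ROWS is a JSON object of lists of equal length, an entry for each row: "travel": the shift along the tool's x, y, z in units of 40 mm (1.0 is 40 mm), a list of three; "turn": the turn about the tool's z in rad. In form: {"travel": [[x, y, z], ...], "turn": [turn, ...]}. A call has 1 to 5 rows; each row is the pose to reach, as a shift and turn from the pose commanded when the call began, along the tool's axes at that moment; what a row does not reach only later rows make up. A row lasts 1/12 s, in which the tool goes at most 41.7 mm and 7.16 degrees, less where a joint would pass 70% of its speed; a pose out of reach is approached as far as the arm can. A call with a gripper value outside its range is refused whole. OPENING is the finger opening in mm, from 0 to 85.4, set as the call begins (- or left out, the last holds). The fingers move at their own pace and stop on an object; FORCE is the grip in N (left out, the last holds). Time passes only in rows, so rows that repeat a pose let the fingers close. It gives the time, the measured TCP pose, the force and the opening at its end, in the units of the state.
- get_state(): the state, without advancing time (a new reading comes with each control period).
- read_camera(name): name is "side" or "top"; returns a dict with "image" (480x640x3 uint8, red, green, blue), "K" (3x3 intrinsics, pixels), "R" (3x3) and "t" (3): a world point X has camera coordinates R X + t. Camera axes: x right, y down, z forward; pixel columns grow to the right and rows downward; lengths in m; the calibration is good to about 2 mm. A picture is of the moment at which its call begins. There is no depth.
- hand_in(): hands the job in, once; it reports no verdict.
The state is a dict: "clock": time; "joint_pos": joint angles; "qvel": joint speeds; "tau": joint torques, N m; "tcp_pos": TCP position; "orientation": TCP orientation; "wrist_force": force on the tool from outside, world axes, zero at the start; "ft_torque": the same for the moment, N m; "finger_gap": finger opening in m.
Only numpy, scipy, OpenCV 4.12 (cv2) and the standard library are available. Lean on these libraries where they do the work, as an engineer would, in place of code of your own. Each camera call takes 0.05 s, during which the arm holds its last target. There are 200 camera calls.

## Task

Take the large clamp stud with the oblong T-shaped foot (not the one with a round foot, not the small one) and drop its foot, lined up with the slot, into the wide pocket of the T-slot in the tooling plate. Keeping the foot lined up with the slot, slide it along to the closed end, and only there turn it a quarter turn, either way, so that the foot locks crosswise under the slot's lips. Leave it standing upright there and let go.

Things in the scene. Friction and masses are not known exactly. Their poses are not given: they have to be found in the camera images.
- stud_grip (a point): Centre of the grip bar on top of the large steel clamp stud, which stands upright on the bench, 84 mm tall, 0.2 kg. T foot 48 long (x) x 26 wide (y) x 12 mm high; shank 10 mm thick, on it an 18 mm collar just under the bar; grip bar 36 long (x) x 14 thick (y) x 24 mm tall. The point is on the shank's axis, 72 mm above the foot's underside. Bar and foot are parallel. The other studs: round foot; only 56 mm tall.
- plate: Tooling plate, steel block with a dark slot, 220 (x) x 130 (y) x 38 mm tall, fixed on the bench; origin on its underside in mid-slot, x along the slot from pocket to closed end, z up. Under its 10 mm thick lips runs a channel 64 mm wide, 20 mm high, its floor 30 mm below the top face: the foot slides and turns freely in it, also at the closed end. A bar 10 mm high lies across the plate's far end.
- slot_pocket (a point): Centre of the wide pocket where the T-slot starts, level with the plate's top face. Opening 64 mm long (x) x 40 mm wide (y), axes as the plate's. The foot passes through it, lengthwise, down to the channel's floor; the stud's grip centre is then 42 mm above the top face.
- slot_end (a point): Where the shank's axis is when the shank touches the closed end of the slot, level with the plate's top face, 125 mm along x from the pocket's centre, axes as the plate's. From the pocket a tapered neck leads into the slot, 18 mm wide (the shank passes, the foot does not), which ends 5 mm beyond this point; the bar across the plate is 37 mm beyond it.
Things that resemble listed ones, but are neither listed nor needed, are in the scene too. What is shaped like the part that bears stud_grip but green or yellow is not meant.

How it is judged:
On the way, in this order (a step that is already met when the one before it is completed fails the run):
1. the stud's foot is in the pocket, down in the channel (z of stud_grip in the frame of slot_end between 0.03 and 0.052 m and angle between stud_grip's own z axis and vertical below 0.2 rad and y of stud_grip in the frame of slot_end between -0.012 and 0.012 m and horizontal distance between stud_grip and slot_pocket below 0.03 m), for 0.1 s.
2. the stud has been slid to the closed end (within 18 mm) with its foot still along the slot (within 26 degrees) (z of stud_grip in the frame of slot_end between 0.03 and 0.052 m and angle between stud_grip's own z axis and vertical below 0.2 rad and y of stud_grip in the frame of slot_end between -0.012 and 0.012 m and x of stud_grip in the frame of slot_end above -0.018 m and angle between the x axis of stud_grip and the x axis of slot_end, either way round below 0.45 rad), for 0.05 s.
At the end, for the whole second after the job is handed in: The stud stands upright (within 11 degrees) with its foot in the channel under the lips, its axis within 22 mm of the closed-end point along the slot, its foot turned across the slot (within 17 degrees), released and still (z of stud_grip in the frame of slot_end between 0.03 and 0.052 m and angle between stud_grip's own z axis and vertical below 0.2 rad and y of stud_grip in the frame of slot_end between -0.012 and 0.012 m and x of stud_grip in the frame of slot_end between -0.022 and 0.01 m and angle between the x axis of stud_grip and the y axis of slot_end, either way round below 0.3 rad); the robot touches nothing.
It also fails if it takes over 45 s, if anything falls off the work surface, if the arm or the gripper's body presses on something with over 40 N, if the wrist force passes 120 N, or if a joint passes its speed limit or range.

## Working session

There is one attempt and no reset: what is moved stays moved. The work goes in short steps, Python scripts to look and compute and a shell command to move; the robot and the scene stay as the last step left them, time stands still between calls to the robot, and variables do not carry over. Pictures are saved under pics/ and viewed, about 8 in all and at most 12, crops included, and the job is handed in when it is done.

```bash
ls; mkdir -p pics; python3 - <<'E'
from workcell import *
import cv2,numpy as np
for n in("side","top"):
    c=read_camera(n); cv2.imwrite(f"pics/{n}0.png",c["image"][:,:,::-1]); np.savez(f"{n}0.npz",**c); print(n,c["K"].tolist(),c["R"].round(4).tolist(),c["t"].round(4).tolist())
print(get_state())
E
```

```text
pics
side [[552.2770132319396, 0.0, 314.8934923314027], [0.0, 552.2770132319396, 236.74222003955532], [0.0, 0.0, 1.0]] [[-0.93, -0.3673, 0.0104], [-0.284, 0.7007, -0.6545], [0.2331, -0.6117, -0.756]] [0.4782, 0.226, 0.6793]
top [[546.3749011443888, 0.0, 304.965522933952], [0.0, 546.3749011443888, 231.32505174181858], [0.0, 0.0, 1.0]] [[0.0055, -0.9998, 0.0198], [-0.9997, -0.006, -0.0255], [0.0256, -0.0197, -0.9995]] [-0.0716, 0.5019, 0.9936]
{'clock': 0.1, 'joint_pos': array([-1.36858430e+00,  3.13957236e-01,  4.51055498e-02,  1.30360439e+00,
        1.48551275e-05,  1.43121858e+00]), 'qvel': array([-0.00089514, -0.00200108,  0.00235296, -0.00130523, -0.0006195 ,
        0.00138033]), 'tau': array([ 2.84725327e-03, -4.81723952e+01,  2.99244547e+01,  1.28028542e-02,
       -1.38966047e-04,  6.21802855e-06]), 'tcp_pos': array([ 0.19264093, -0.54129207,  0.23048517]), 'orientation': array([-8.29700611e-04,  9.85432635e-01,  1.70064202e-01, -1.85611441e-05]), 'wrist_force': array([-0.10379174, -0.49928779, -0.5145492 ]), 'ft_torque': array([-0.06548962,  0.03712457, -0.04960656]), 'finger_gap': 0.08574665512067206}
```

View pics/top0.png

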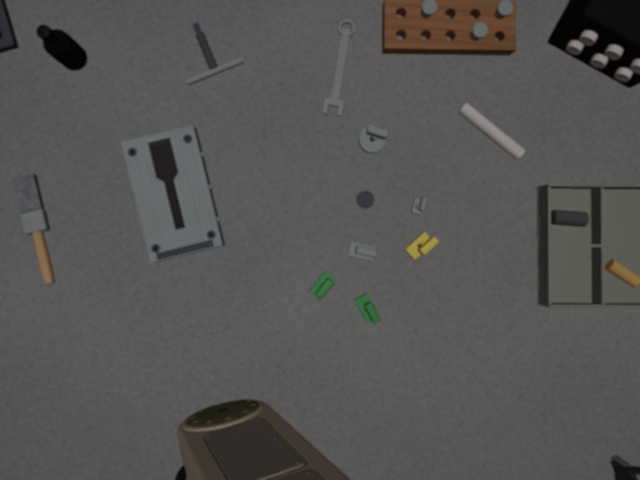

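View pics/side0.png

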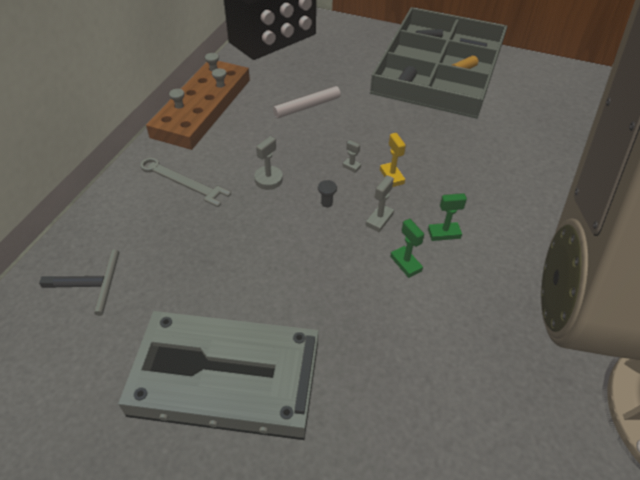

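The top view shows the large T stud (steel, oblong foot) at about (363,250), and the side view has it at (380,205). In the top view the plate's pocket is at about (163,160), the closed end at about (180,228) and the bar at (185,250). I'll zoom in on both.

```bash
python3 - <<'E'
import cv2,numpy as np
T=cv2.imread("pics/top0.png");S=cv2.imread("pics/side0.png")
def crop(I,x,y,w,h,f): return cv2.resize(I[y:y+h,x:x+w],None,fx=f,fy=f,interpolation=cv2.INTER_CUBIC)
a=crop(T,340,235,40,30,8);b=crop(S,360,175,40,60,5)[:300]
c=crop(T,115,120,110,145,2);d=crop(S,115,305,210,135,2)
o=np.zeros((600,760,3),np.uint8)
o[:240,:320]=a;o[:300,330:530]=b;o[305:595,:220]=c;o[305:575,230:650]=d
o=np.clip(o.astype(float)*1.6,0,255).astype(np.uint8)
cv2.imwrite("pics/crop1.png",o)
E
```

```text
(no output)
```

View pics/crop1.png

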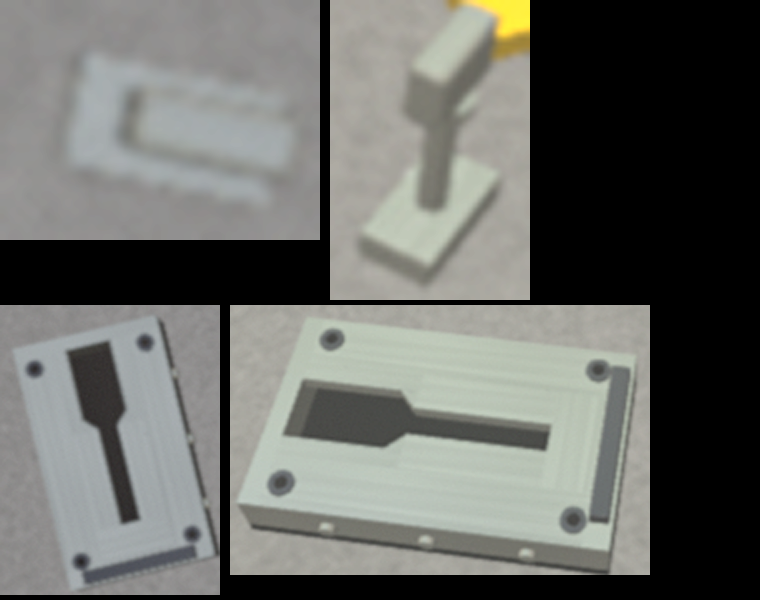

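The crop shows the stud's bar top clearly in both views, along with the slot outline: pocket start edge and closed-end edge. I'll triangulate these points.

```bash
cat > h.py <<'E'
import numpy as np,cv2
def cam(n):
    c=np.load(f"{n}0.npz"); return c["K"],c["R"],c["t"]
def tri(pt,ps,a="top",b="side"):
    P=[K@np.c_[R,t] for K,R,t in(cam(a),cam(b))]
    X=cv2.triangulatePoints(P[0],P[1],np.float64(pt).reshape(2,1),np.float64(ps).reshape(2,1))
    X=X[:3,0]/X[3,0]
    e=[np.linalg.norm((P[i]@np.r_[X,1])[:2]/(P[i]@np.r_[X,1])[2]-p) for i,p in enumerate((pt,ps))]
    return X,np.round(e,2)
def ray(n,p,z):
    K,R,t=cam(n); C=-R.T@t; d=R.T@np.linalg.inv(K)@np.r_[p,1]
    return C+d*(z-C[2])/d[2]
E
python3 - <<'E'
from h import *
tc=lambda u,v,f,x,y,ou=0,ov=0:np.array([(u-ou+.5)/f-.5+x,(v-ov+.5)/f-.5+y])
st=lambda u,v:tc(u,v,8,340,235); ss=lambda u,v:tc(u,v,5,360,175,330,0)
pt=lambda u,v:tc(u,v,2,115,120,0,305); ps=lambda u,v:tc(u,v,2,115,305,230,305)
print("bar top",tri(st(213,132),ss(453,43)))
for p in[(136,88),(297,122),(290,174),(132,148)]: print(ray("top",st(*p),.084).round(4))
# foot corners z=.012
for p in[(90,52),(72,165),(268,203)]: print("foot",ray("top",st(*p),.012).round(4))
for nm,a,b in[("pocketL",(67,350),(283,436)),("pocketR",(108,342),(302,380)),("endL",(121,523),(547,450)),("endR",(139,519),(551,424))]:
    print(nm,*tri(pt(*a),ps(*b)),ray("top",pt(*a),.038).round(4),ray("side",ps(*b),.038).round(4))
for nm,a,b in[("b1",(34,369),(281,482)),("b2",(145,342),(332,339)),("b3",(81,561),(573,520)),("b4",(193,534),(598,370))]:
    print(nm,*tri(pt(*a),ps(*b)),ray("top",pt(*a),.038).round(4),ray("side",ps(*b),.038).round(4))
E
```

```text
bar top (array([ 0.46889266, -0.17103962,  0.08167643]), array([0.85, 0.93]))
[ 0.4767 -0.1547  0.084 ]
[ 0.4697 -0.1889  0.084 ]
[ 0.4587 -0.1874  0.084 ]
[ 0.464  -0.1539  0.084 ]
foot [ 0.4849 -0.1524  0.012 ]
foot [ 0.4591 -0.1484  0.012 ]
foot [ 0.4507 -0.1932  0.012 ]
pocketL [0.65886673 0.21149539 0.03578212] [0.45 0.63] [0.6577 0.2105 0.038 ] [0.6585 0.2125 0.038 ]
pocketR [0.6666034  0.17498546 0.03927836] [1.03 1.41] [0.6652 0.1745 0.038 ] [0.669  0.1749 0.038 ]
endL [0.50490827 0.16113492 0.03844358] [0.15 0.22] [0.5047 0.1611 0.038 ] [0.5053 0.161  0.038 ]
endR [0.50890179 0.14512153 0.04027579] [0.41 0.57] [0.5083 0.1453 0.038 ] [0.5102 0.1442 0.038 ]
b1 [0.64091469 0.23898844 0.04062541] [0.49 0.72] [0.6406 0.2394 0.038 ] [0.643  0.2384 0.038 ]
b2 [0.66609967 0.14195015 0.03913891] [0.51 0.67] [0.6655 0.1418 0.038 ] [0.6676 0.1416 0.038 ]
b3 [0.47186947 0.19583205 0.03939761] [0.56 0.84] [0.4709 0.1959 0.038 ] [0.4731 0.1956 0.038 ]
b4 [0.49661393 0.09803404 0.0381443 ] [0.77 1.04] [0.4953 0.0976 0.038 ] [0.4979 0.0983 0.038 ]
```

```bash
cat >> h.py <<'E'
def go(x,y,z,yaw,quiet=False):
    "travel (units of 40 mm) and turn from the present pose to TCP x,y,z with tool-x at yaw deg (mod 180)"
    from workcell import get_state
    from scipy.spatial.transform import Rotation as Ro
    s=get_state(); R=Ro.from_quat(np.roll(s["orientation"],-1)).as_matrix()
    psi=np.degrees(np.arctan2(R[1,0],R[0,0])); d=yaw-psi
    d=(d+180)%360-180
    print("t",round(s["clock"],2),"tcp",s["tcp_pos"].round(4),"yaw",round(psi,2),"tilt",round(float(np.degrees(np.arccos(-R[2,2]))),2),"gap",round(s["finger_gap"],4),"F",s["wrist_force"].round(1),"j6",s["joint_pos"][5].round(2))
    print("travel",(R.T@(np.array([x,y,z])-s["tcp_pos"])/.04).round(3),"turn",round(-np.radians(d),3))
E
R='{"travel": [[0.64,-0.43,0.13],[1.28,-0.85,0.27],[1.92,-1.28,0.4],[2.55,-1.71,0.53],[3.19,-2.14,0.67]], "turn": [0,0,0,0,0]}'
python3 -m crank '{"travel": [[0.64,-0.43,0.13],[1.28,-0.85,0.27],[1.92,-1.28,0.4],[2.55,-1.71,0.53],[3.19,-2.14,0.67]], "turn": [0,0,0,0,0]}' 50
python3 -m crank '{"travel": [[0.64,-0.43,0.13],[1.28,-0.85,0.27],[1.92,-1.28,0.4],[2.55,-1.71,0.53],[3.19,-2.14,0.67]], "turn": [0,0,0,0,0]}'
python3 -m crank '{"travel": [[0.64,-0.43,0.13],[1.28,-0.85,0.27],[1.92,-1.28,0.4],[2.55,-1.71,0.53],[3.19,-2.14,0.67]], "turn": [0,0,0,0,0]}'
python3 -m crank '{"travel": [[0,0,0],[0,0,0],[0,0,0],[0,0,0],[0,0,0]], "turn": [-0.11,-0.22,-0.33,-0.44,-0.55]}'
python3 -m crank '{"travel": [[0,0,0],[0,0,0],[0,0,0],[0,0,0],[0,0,0]], "turn": [-0.11,-0.22,-0.33,-0.44,-0.495]}'
python3 -c "
from h import *
go(.468,-.171,.053,79.5)"
```

```text
clock: 0.52
tcp_pos: [0.2846, -0.4169, 0.2038]
orientation: [-0.0, 0.985, 0.17, -0.0]
wrist_force: [1.0, -1.3, -0.8]
finger_gap: 0.0496
clock: 0.93
tcp_pos: [0.3762, -0.2934, 0.1772]
orientation: [-0.0, 0.985, 0.17, -0.0]
wrist_force: [-0.2, -0.2, 0.1]
finger_gap: 0.0499
clock: 1.35
tcp_pos: [0.4677, -0.17, 0.1504]
orientation: [-0.0, 0.985, 0.17, -0.0]
wrist_force: [1.2, -1.2, -0.1]
finger_gap: 0.0499
clock: 1.77
tcp_pos: [0.4671, -0.1711, 0.1504]
orientation: [-0.0, 0.901, 0.434, -0.0]
wrist_force: [0.3, 0.2, 0.3]
finger_gap: 0.0499
clock: 2.18
tcp_pos: [0.467, -0.1713, 0.1505]
orientation: [-0.0, 0.767, 0.641, -0.0]
wrist_force: [0.3, -0.3, -0.2]
finger_gap: 0.0501
t 2.18 tcp [ 0.467  -0.1713  0.1505] yaw 79.75 tilt 0.05 gap 0.0501 F [ 0.3 -0.3 -0.2] j6 1.24
travel [0.012 0.027 2.437] turn 0.004
```

Over the stud within 1 mm. I'll descend, close, lift slightly and look.

```bash
python3 -m crank '{"travel": [[0,0,0.5],[0,0,1.0],[0,0,1.5],[0,0,2.0],[0,0,2.3]], "turn": [0,0,0,0,0]}'
python3 -m crank '{"travel": [[0,0,0.07],[0,0,0.13],[0,0,0.13]], "turn": [0,0,0]}'
python3 -m crank '{"travel": [[0,0,0],[0,0,0],[0,0,0],[0,0,0],[0,0,0]], "turn": [0,0,0,0,0]}' 5 60
python3 -m crank '{"travel": [[0,0,-0.4],[0,0,-0.8],[0,0,-1.2],[0,0,-1.2]], "turn": [0,0,0,0]}'
python3 - <<'E'
from workcell import *
import cv2,numpy as np
a=read_camera("side")["image"][100:300,300:500,::-1]; cv2.imwrite("pics/grasp.png",cv2.resize(a,None,fx=3,fy=3))
E
```

```text
clock: 2.6
tcp_pos: [0.4659, -0.1708, 0.0566]
orientation: [-0.001, 0.769, 0.639, -0.001]
wrist_force: [-0.3, 0.3, -0.1]
finger_gap: 0.0501
clock: 2.85
tcp_pos: [0.4673, -0.1715, 0.0537]
orientation: [-0.0, 0.769, 0.639, -0.0]
wrist_force: [0.2, 0.5, -0.6]
finger_gap: 0.0499
clock: 3.27
tcp_pos: [0.4679, -0.1719, 0.0548]
orientation: [0.001, 0.769, 0.639, 0.0]
wrist_force: [-0.5, -0.1, 5.9]
finger_gap: 0.0136
clock: 3.6
tcp_pos: [0.4691, -0.1725, 0.1045]
orientation: [0.002, 0.769, 0.639, 0.001]
wrist_force: [0.3, -0.3, -1.3]
finger_gap: 0.014
```

View pics/grasp.png

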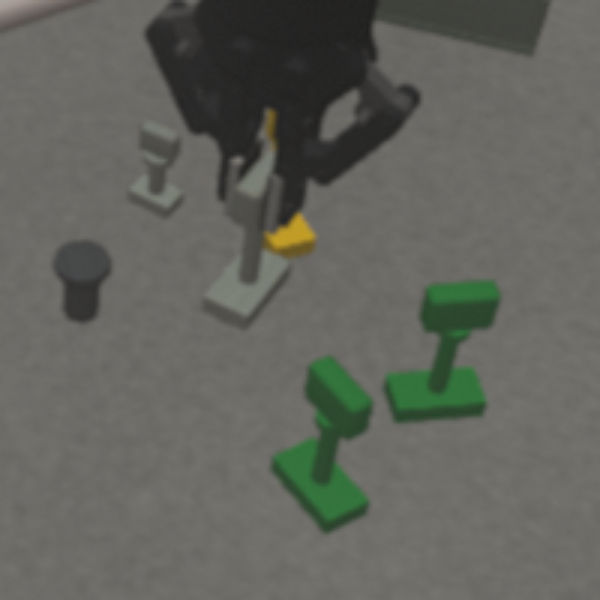

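The large steel T stud is held upright, with its foot at about (248,290) in the crop. Next I'll lift, carry it over the pocket and turn.

```bash
python3 -m crank '{"travel": [[0,0,-0.4],[0,0,-0.8],[0,0,-1.2],[0,0,-1.6],[0,0,-1.75]], "turn": [0,0,0,0,0]}'
python3 -m crank '{"travel": [[0.95,0.24,0],[1.9,0.48,0],[2.86,0.71,0],[3.81,0.95,0],[4.76,1.19,0]], "turn": [0,0,0,0,0]}'
python3 -m crank '{"travel": [[0.95,0.24,0],[1.9,0.48,0],[2.86,0.71,0],[3.81,0.95,0],[4.76,1.19,0]], "turn": [0,0,0,0,0]}'
for i in 1 2; do python3 -m crank '{"travel": [[0,0,0],[0,0,0],[0,0,0],[0,0,0],[0,0,0]], "turn": [-0.1,-0.2,-0.3,-0.4,-0.5]}' >/dev/null; done
python3 -m crank '{"travel": [[0,0,0],[0,0,0],[0,0,0],[0,0,0],[0,0,0]], "turn": [-0.1,-0.2,-0.3,-0.4,-0.5]}'
python3 -m crank '{"travel": [[0,0,0],[0,0,0],[0,0,0],[0,0,0],[0,0,0]], "turn": [-0.1,-0.2,-0.3,-0.4,-0.5]}'
python3 -m crank '{"travel": [[0,0,0],[0,0,0]], "turn": [0,0]}'
python3 -c "
from h import *
go(.632,.1852,.11,194.4)"
```

```text
clock: 4.07
tcp_pos: [0.4678, -0.1718, 0.1725]
orientation: [0.001, 0.769, 0.639, 0.0]
wrist_force: [-0.4, -1.4, -1.4]
finger_gap: 0.0134
clock: 4.48
tcp_pos: [0.5488, 0.0086, 0.1701]
orientation: [-0.001, 0.769, 0.639, -0.001]
wrist_force: [-0.5, -1.1, -1.6]
finger_gap: 0.0135
clock: 4.9
tcp_pos: [0.6304, 0.1873, 0.1696]
orientation: [-0.0, 0.769, 0.639, -0.001]
wrist_force: [0.0, -0.8, -2.0]
finger_gap: 0.0132
clock: 6.15
tcp_pos: [0.6299, 0.1853, 0.1694]
orientation: [-0.001, 0.125, 0.992, -0.0]
wrist_force: [-0.6, -0.0, -2.3]
finger_gap: 0.0135
clock: 6.57
tcp_pos: [0.63, 0.1853, 0.1695]
orientation: [-0.001, -0.125, 0.992, -0.0]
wrist_force: [0.4, 0.5, -1.4]
finger_gap: 0.0139
clock: 6.73
tcp_pos: [0.63, 0.1853, 0.17]
orientation: [-0.001, -0.121, 0.993, -0.0]
wrist_force: [-0.5, -0.1, -2.3]
finger_gap: 0.0131
t 6.73 tcp [0.63   0.1853 0.17  ] yaw -166.11 tilt 0.12 gap 0.0131 F [-0.5 -0.1 -2.3] j6 -0.08
travel [-0.05  -0.015  1.501] turn -0.009
```

```bash
python3 -m crank '{"travel": [[-0.02,0,0.4],[-0.05,-0.01,0.8],[-0.05,-0.01,1.2],[-0.05,-0.01,1.55],[-0.05,-0.01,1.55]], "turn": [-0.009,-0.009,-0.009,-0.009,-0.009]}'
python3 - <<'E'
from workcell import *
import cv2,numpy as np
o=np.zeros((600,800,3),np.uint8)
c=read_camera("side");np.savez("side1.npz",**c);a=c["image"][290:440,110:310,::-1]; o[:]=cv2.resize(a,None,fx=4,fy=4,interpolation=cv2.INTER_CUBIC)
c=read_camera("top");a=c["image"][100:250,90:240,::-1]; o[400:,600:]=cv2.resize(a,(200,200))
cv2.imwrite("pics/above.png",np.clip(o*1.5,0,255).astype(np.uint8))
E
python3 -c "
from h import *
go(.632,.1852,.0615,194.4)"
```

```text
clock: 7.15
tcp_pos: [0.6302, 0.1851, 0.1054]
orientation: [-0.003, -0.126, 0.992, -0.0]
wrist_force: [-0.2, -0.5, -3.4]
finger_gap: 0.0135
t 7.25 tcp [0.6319 0.1854 0.1088] yaw -165.52 tilt 0.12 gap 0.0134 F [ 0.7 -0.3 -1.9] j6 -0.09
travel [-0.003 -0.006  1.181] turn 0.001
```

View pics/above.png

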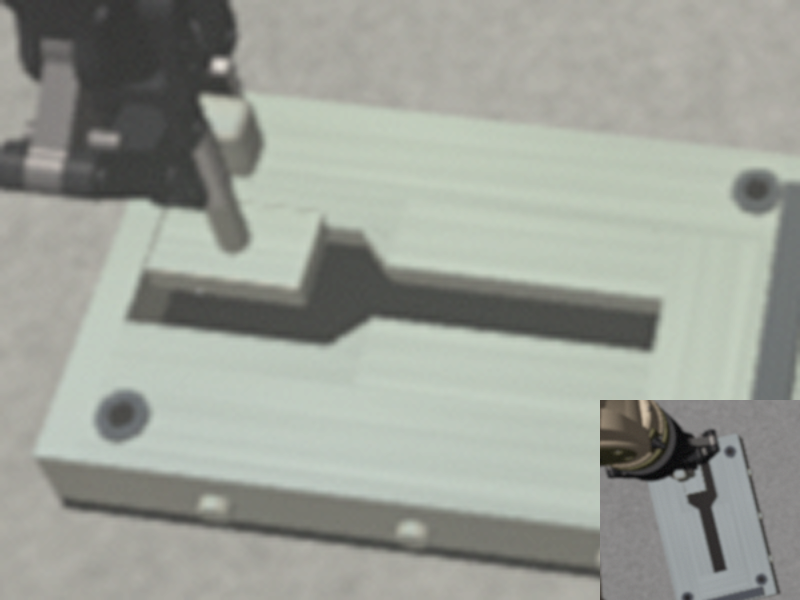

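The foot is parallel to the slot and over the pocket. Its top face corners in the crop are about (150,270), (299,290), (323,212) and (165,207). I'll check the centring with rays at the foot-top height.

```bash
python3 - <<'E'
from h import *
q=[ray("side",[(u+.5)/4-.5+110,(v+.5)/4-.5+290],.067) for u,v in[(150,270),(299,290),(323,212),(168,205)]]
u=np.array([-.9685,-.2488]);n=np.array([.2488,-.9685]);o=np.array([.632,.1852])
for p in q: print((p[:2]-o)@u*1000,(p[:2]-o)@n*1000)
for a,b in((127,322),(160,215),(330,343),(365,230),(650,350),(662,298)):
    p=ray("side",[(a+.5)/4-.5+110,(b+.5)/4-.5+290],.038); print("pl",(p[:2]-o)@u*1000,(p[:2]-o)@n*1000)
E
```

```text
-19.76441645646383 -16.110021794634395
25.647213807685873 -16.761325056661246
25.59348978281655 9.485119909530601
-21.402732089233904 5.731371953055274
pl -32.38832246855764 -19.63539831983204
pl -34.20146908639527 17.45110992721969
pl 30.760773966952623 -18.408963733658812
pl 31.290161448189366 20.656220933061032
pl 127.36862382515352 -8.115010061650613
pl 128.00035384807555 9.502176619237877
```

The foot is about 3 mm off centre, and the clearance is 7 mm. I'll apply a small correction and lower it.

```bash
python3 -m crank '{"travel": [[-0.05,-0.06,0.1],[-0.05,-0.06,0.25],[-0.05,-0.06,0.4],[-0.05,-0.06,0.55],[-0.05,-0.06,0.55]], "turn": [0,0,0,0,0]}'
python3 -m crank '{"travel": [[0,0,0.15],[0,0,0.3],[0,0,0.45],[0,0,0.57],[0,0,0.57]], "turn": [0,0,0,0,0]}'
python3 - <<'E'
from workcell import *
import cv2,numpy as np
from h import *
c=read_camera("side");a=c["image"][290:440,110:310,::-1]; o=cv2.resize(a,None,fx=4,fy=4,interpolation=cv2.INTER_CUBIC)
cv2.imwrite("pics/in.png",np.clip(o*1.5,0,255).astype(np.uint8))
go(.632,.1852,.0625,194.4)
E
```

```text
clock: 7.67
tcp_pos: [0.6342, 0.1835, 0.086]
orientation: [-0.001, -0.127, 0.992, -0.0]
wrist_force: [-1.1, 0.2, -1.6]
finger_gap: 0.0139
clock: 8.08
tcp_pos: [0.6343, 0.1836, 0.0634]
orientation: [-0.001, -0.127, 0.992, -0.0]
wrist_force: [-0.5, 0.2, -0.6]
finger_gap: 0.0135
t 8.13 tcp [0.6346 0.1836 0.064 ] yaw -165.43 tilt 0.08 gap 0.0135 F [ 0.4  0.4 -2.4] j6 -0.09
travel [0.053 0.055 0.038] turn 0.003
```

View pics/in.png

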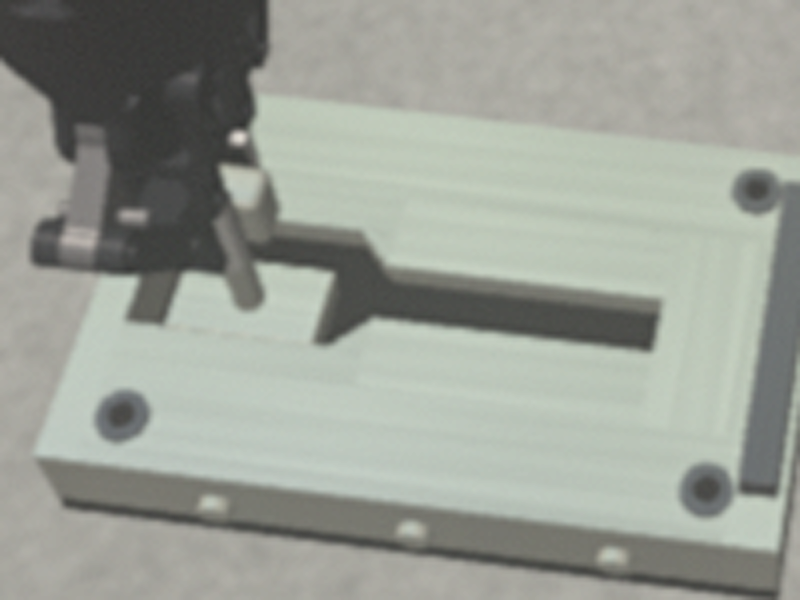

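The foot is down in the channel, with its top face below the lips and the shank base at about (248,300). I'll check the shank's lateral offset before sliding.

```bash
python3 - <<'E'
from h import *
u=np.array([-.9685,-.2488]);n=np.array([.2488,-.9685]);o=np.array([.632,.1852])
for a,b,z in((248,301,.022),(170,325,.022),(335,270,.022),(315,342,.022)):
    p=ray("side",[(a+.5)/4-.5+110,(b+.5)/4-.5+290],z); print("pl",(p[:2]-o)@u*1000,(p[:2]-o)@n*1000)
E
```

```text
pl -3.3475708278451632 -0.1994861740871103
pl -25.05650478972156 -11.381226670289422
pl 20.890931307437334 13.950123249793174
pl 21.38704856781927 -11.143718744263051
```

Centred within about 1 mm, so I'll slide 118 mm along tool x in steps.

```bash
python3 -m crank '{"travel": [[0.2,0,0],[0.4,0,0],[0.6,0,0],[0.8,0,0],[1.0,0,0]], "turn": [0,0,0,0,0]}'
python3 -m crank '{"travel": [[0.2,0,0],[0.4,0,0],[0.6,0,0],[0.8,0,0],[1.0,0,0]], "turn": [0,0,0,0,0]}'
python3 -m crank '{"travel": [[0.2,0,0],[0.4,0,0],[0.6,0,0],[0.8,0,0],[0.95,0,0]], "turn": [0,0,0,0,0]}'
python3 -m crank '{"travel": [[0,0,0],[0,0,0],[0,0,0]], "turn": [0,0,0]}'
python3 - <<'E'
from workcell import *
import cv2,numpy as np
from h import *
c=read_camera("side");a=c["image"][290:440,110:310,::-1]; o=cv2.resize(a,None,fx=4,fy=4,interpolation=cv2.INTER_CUBIC)
cv2.imwrite("pics/end.png",np.clip(o*1.5,0,255).astype(np.uint8))
go(.511,.1541,.064,194.4)
E
```

```text
clock: 8.55
tcp_pos: [0.5954, 0.1734, 0.0652]
orientation: [0.0, -0.127, 0.992, -0.0]
wrist_force: [-0.2, -0.1, -2.4]
finger_gap: 0.0131
clock: 8.97
tcp_pos: [0.5569, 0.1633, 0.0649]
orientation: [0.0, -0.127, 0.992, -0.0]
wrist_force: [-0.6, -0.3, -2.1]
finger_gap: 0.0134
clock: 9.38
tcp_pos: [0.5199, 0.1538, 0.0648]
orientation: [-0.0, -0.127, 0.992, -0.0]
wrist_force: [0.5, 0.9, -1.9]
finger_gap: 0.0135
clock: 9.63
tcp_pos: [0.5215, 0.1541, 0.0651]
orientation: [0.001, -0.127, 0.992, -0.0]
wrist_force: [1.1, -0.0, -1.8]
finger_gap: 0.0135
t 9.68 tcp [0.5216 0.1541 0.065 ] yaw -165.44 tilt 0.05 gap 0.0138 F [ 0.   0.5 -1.6] j6 -0.11
travel [0.256 0.066 0.025] turn 0.003
```

View pics/end.png

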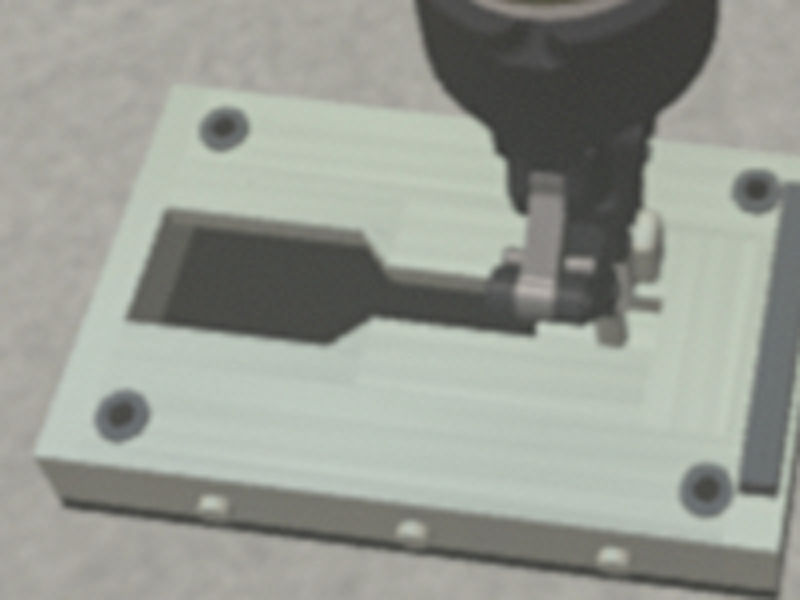

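The shank is about 8 mm short of the closed end, at about (612,335) against the slot end at about (655,340). I'll advance another 5 mm and then make the quarter turn.

```bash
python3 -m crank '{"travel": [[0.06,0,0],[0.13,0,0],[0.13,0,0]], "turn": [0,0,0]}'
python3 -m crank '{"travel": [[0,0,0],[0,0,0],[0,0,0],[0,0,0],[0,0,0]], "turn": [0.1,0.2,0.3,0.4,0.5]}'
python3 -m crank '{"travel": [[0,0,0],[0,0,0],[0,0,0],[0,0,0],[0,0,0]], "turn": [0.1,0.2,0.3,0.4,0.5]}'
python3 -m crank '{"travel": [[0,0,0],[0,0,0],[0,0,0],[0,0,0],[0,0,0]], "turn": [0.1,0.2,0.3,0.4,0.5]}'
python3 -m crank '{"travel": [[0,0,0],[0,0,0],[0,0,0]], "turn": [0.07,0.07,0.07]}'
python3 -c "
from h import *
go(.5165,.1535,.063,104.4)"
```

```text
clock: 9.93
tcp_pos: [0.5152, 0.1526, 0.0647]
orientation: [-0.0, -0.127, 0.992, -0.0]
wrist_force: [0.3, 0.3, -1.5]
finger_gap: 0.0135
clock: 10.35
tcp_pos: [0.5159, 0.1527, 0.0648]
orientation: [-0.0, 0.125, 0.992, -0.0]
wrist_force: [-0.3, -0.0, -2.6]
finger_gap: 0.0132
clock: 10.77
tcp_pos: [0.5159, 0.1527, 0.0648]
orientation: [-0.0, 0.367, 0.93, -0.0]
wrist_force: [-0.1, -0.2, -2.4]
finger_gap: 0.0137
clock: 11.18
tcp_pos: [0.5159, 0.1527, 0.0648]
orientation: [0.0, 0.585, 0.811, -0.0]
wrist_force: [-0.3, -0.3, -1.3]
finger_gap: 0.014
clock: 11.43
tcp_pos: [0.5159, 0.1527, 0.0648]
orientation: [-0.0, 0.611, 0.792, -0.0]
wrist_force: [0.9, 0.3, -1.6]
finger_gap: 0.0138
t 11.43 tcp [0.5159 0.1527 0.0648] yaw 104.73 tilt 0.01 gap 0.0138 F [ 0.9  0.3 -1.6] j6 1.45
travel [0.016 0.02  0.045] turn 0.006
```

```bash
python3 -m crank '{"travel": [[0,0,0.02],[0,0,0.04],[0,0,0.05],[0,0,0.05]], "turn": [0,0,0,0]}'
python3 -m crank '{"travel": [[0,0,0.02],[0,0,0.03],[0,0,0.03]], "turn": [0,0,0]}'
```

```text
clock: 11.77
tcp_pos: [0.5159, 0.1527, 0.063]
orientation: [0.0, 0.611, 0.791, -0.0]
wrist_force: [0.1, -0.3, -0.5]
finger_gap: 0.0135
clock: 12.02
tcp_pos: [0.5161, 0.1527, 0.0629]
orientation: [0.0, 0.611, 0.791, 0.0]
wrist_force: [-2.1, 0.1, 7.1]
finger_gap: 0.0135
```

The foot is resting on the floor with a 7 N reaction. I'll release, retreat upward and look.

```bash
python3 -m crank '{"travel": [[0,0,0],[0,0,0],[0,0,0],[0,0,0],[0,0,0]], "turn": [0,0,0,0,0]}' 45
python3 -m crank '{"travel": [[0,0,-0.15],[0,0,-0.4],[0,0,-0.8],[0,0,-1.4],[0,0,-2.0]], "turn": [0,0,0,0,0]}'
python3 -m crank '{"travel": [[0,0,-0.7],[0,0,-1.4],[0,0,-2],[0,0,-2],[0,0,-2]], "turn": [0,0,0,0,0]}'
python3 - <<'E'
from workcell import *
import cv2,numpy as np
from h import *
o=np.zeros((600,800,3),np.uint8)
c=read_camera("side");np.savez("side2.npz",**c);a=c["image"][290:440,110:310,::-1]; o[:]=cv2.resize(a,None,fx=4,fy=4,interpolation=cv2.INTER_CUBIC)
c=read_camera("top");a=c["image"][180:260,140:220,::-1]; o[:240,:240]=cv2.resize(a,None,fx=3,fy=3)
cv2.imwrite("pics/final.png",np.clip(o*1.5,0,255).astype(np.uint8))
go(.5165,.1535,.063,104.4)
E
```

```text
clock: 12.43
tcp_pos: [0.5159, 0.1527, 0.0615]
orientation: [0.0, 0.611, 0.791, -0.0]
wrist_force: [-0.3, -0.0, -0.4]
finger_gap: 0.0454
clock: 12.85
tcp_pos: [0.5155, 0.1526, 0.143]
orientation: [-0.0, 0.611, 0.791, -0.0]
wrist_force: [-0.6, -0.0, 0.0]
finger_gap: 0.0451
clock: 13.27
tcp_pos: [0.5172, 0.1529, 0.2243]
orientation: [0.002, 0.611, 0.791, 0.002]
wrist_force: [-0.6, 0.7, -0.3]
finger_gap: 0.0454
t 13.37 tcp [0.5156 0.1527 0.2215] yaw 104.61 tilt 0.02 gap 0.045 F [ 0.   0.4 -0.7] j6 1.45
travel [0.015 0.028 3.963] turn 0.004
```

View pics/final.png

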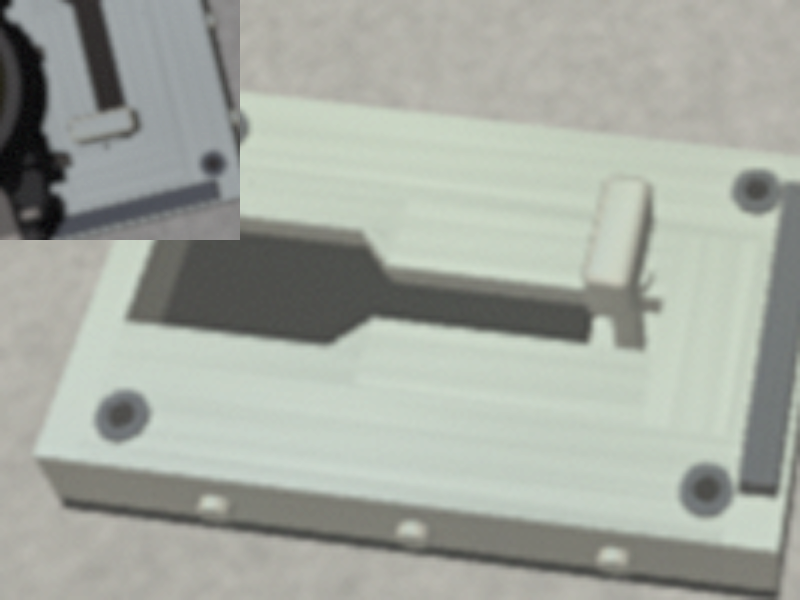

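The stud stands upright with the bar crosswise at about (618,230). The shank is near the closed end at about (628,330), and the gripper is clear. Handing in.

```bash
python3 -c "
from workcell import *
print(hand_in())"
```

```text
the job is handed in; nothing more can be done
None
```

The large T-foot stud is locked crosswise at the closed end of the T-slot, and the job was handed in at about 13.4 s with no verdict reported. I gripped it by its bar, lowered it through the pocket, slid it about 123 mm along the slot, turned it a quarter turn, set it on the channel floor and let go.

- **Position:** The last picture shows the stud upright, its bar across the slot and its shank about 3 mm short of the closed end. I judged that distance by eye from the image and did not triangulate it again.
- **Foot angle:** At release the tool was within 0.4° of square to the slot.
- **Forces:** I read no more than about 7 N at the wrist at the end of any move; that was the floor contact just before release.
- **Gripper:** It is clear of the stud, about 0.16 m above it.
- **Disagreement:** Before lowering, the side view put the foot about 3 mm off where the tool pose said it was. I corrected by about 2 mm, and it then went in and slid without contact.

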